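# Turn a slotted block in the slide-jaw fixture

## Task

The aluminium block sits in the slide-jaw fixture with its slot facing the sliding jaw. Take it out, set it down in the V rest and let go of it, then take it again another way and put it back in the fixture with the slotted face up, sitting down on the bed, square and centred between the jaws. Then push the sliding jaw firmly up against it (a push of about 15 N on its handle) so that it is held between both jaws. Do not drop the block, and leave the other things on the bench alone.

Things in the scene. Friction and masses are not known exactly. Their poses are not given: they have to be found in the camera images.
- block: Milled aluminium block 62 mm (x) by 50 (y) by 50 (z), 0.4 kg; origin at its centre. A slot 20 mm wide, 12 mm deep runs along x down the middle of its +y face; other faces plain. At the start its axes are parallel to the fixture's (slot facing the sliding jaw). Grip it across its 62 mm length, on its end faces, which stand 9 mm proud of the jaws and the V rest at each end.
- fixture: Slide-jaw fixture bolted down, base plate 110 x 210 x 10 mm. Origin on the bench under the middle of a clamped block; z up, jaws close along y. Bed 44 mm wide (x), top 30 mm above the bench. Fixed jaw's face at y = -25 mm, sliding jaw on the +y side; both are 44 mm long (x) and reach 58 mm above the bench.
- fixture_seat (a point): Point on top of the bed, 30 mm above the bench, under the middle of a clamped block (25 mm from the fixed jaw's face); axes as the fixture's.
- jaw (a joint): Opening of the sliding jaw along the fixture's +y, 0 to 0.040 m; the gap between the jaws is 44 mm plus this value, so 0.006 is closed on the 50 mm block. It slides stiffly (about 4 N) and stays where it is left.
- jaw_handle (a point): Middle of the top of the sliding jaw's upright handle, 96 mm above the bench, 67 mm behind that jaw's face; moves with it. The handle is a plate 14 mm thick (fixture y), 32 mm wide (x), rising from 42 to 96 mm above the bench; between it and the back of the jaw is a 42 mm space with its floor 42 mm above the bench.
- vrest: V rest bolted to the bench: base plate 110 x 90 x 10 mm with a 90 degree V groove, opening upward, along its x, 44 mm long; the groove's sides are 32 mm deep, its bottom line 30 mm above the bench and its rims 53 mm above the bench. Origin on the bench under the middle of the groove.
- vrest_mid (a point): Where the block's centre comes when it lies along the groove on two of its long faces (turned 45 degrees about its x): 65.4 mm above the bench, over the middle of the groove; axes as the V rest's.
- chuck: Steel lathe chuck lying on its back, 80 mm diameter, 61 mm high; bystander, origin under its centre.
- offcut: Wooden offcut 90 x 45 x 50 mm; bystander, origin under its centre.
- tin: Steel can 60 mm diameter, 80 mm high; bystander, origin under its centre.
- driver: Screwdriver, 200 mm, lying on the bench; bystander.
Mind the look-alikes: they are no part of the job. What is shaped like the block but orange or pink is not meant.

How it is judged:
By the outcome, as a careful person would: the job done as asked, in the order asked, and still so for the second after the job is handed in, with the robot touching nothing.
It also fails if it takes over 72 s, if anything falls off the work surface, if the arm or the gripper's body presses on something with over 40 N, if the wrist force passes 120 N, or if a joint passes its speed limit or range.

## Robot

A 6-joint arm with a two-finger parallel gripper is mounted at the origin on the work surface. World frame = base frame: x ahead of the robot, y to its left, z up, the work surface at z = 0. Lengths are in mm, angles in rad, forces in N, time in s.
With the tool pointing down it reaches from about 300 to 850 mm from the base axis. Payload 5.4 kg.
Tool frame: the origin (TCP) lies at the very end of the fingers, on their centre line; the grasp point (between the pads) lies 19 mm behind it (r.grasp_offset is the distance from the TCP to the grasp point, in mm); x points along the fingers, z is the direction in which the jaws open and shut, and the axes are right-handed (so a half turn about x gives the same grasp; the last joint's range is limited). The gripper opens to 85 mm and grips with 20 to 120 N. Pads are 22 mm wide; open, the fingers measure 114 mm over their backs; the gripper's body (76 mm by 85 mm) begins 54 mm behind the grasp point. The pads swing forward as they close: fully open they stand 13 mm farther back than shut.
Start: joints at [0.979, 0.158, 1.597, -0, 1.386, -0.21], TCP at [214.248, 533.576, 231.299] pointing down, gripper open.
Joint ranges: [-2.91, 2.91], [-0.94, 2.29], [0.18, 2.7], [-1.29, 4.43], [0.17, 2.64], [-3, 3]. Speed limits (rad/s): [2.57, 2.57, 3.14, 3.14, 3.14, 3.14].

## Interface

Orientations are given as a unit quaternion [x, y, z, w].
In Python, from station import r gives the robot as it stands. The module is installed in compiled form; this text tells all that it offers.
- The arm moves only by the shell command python3 -m inch 'ROWS' [FORCE]. ROWS is text: rows parted by semicolons, each of 7 numbers parted by spaces: the turn, a rotation vector about the tool's x, y, z in rad, then the shift along the tool's x, y, z in mm, then the opening in per cent of the stroke, from 0 (shut) to 100 (fully open). A call has 1 to 8 rows; each row is the pose to reach, as a shift and turn from the pose commanded when the call began, along the tool's axes at that moment; what a row does not reach only later rows make up. A row lasts 1/10 s, in which the tool goes at most 50 mm and 8.59 degrees, less where a joint would pass 70% of its speed; a pose out of reach is approached as far as the arm can. A call with a gripper value outside its range is refused whole. The fingers move at their own pace and stop on an object; FORCE is the grip in N (left out, the last holds). Time passes only in rows, so rows that repeat a pose let the fingers close. It gives the time, the measured TCP pose, the force and the opening at its end, in the units of the state.
- r.sense(): the state, without advancing time (a new reading comes with each control period).
- r.read_camera(name): name is "side" or "top" or "wrist"; returns the picture (420x560x3 uint8, red, green, blue); there is no depth.
- r.get_calibration(name): a dict with "intrinsics" (3x3 intrinsics, pixels), "R" (3x3) and "t" (3): a world point X has camera coordinates R X + t. Camera axes: x right, y down, z forward; pixel columns grow to the right and rows downward; lengths in mm; the calibration is good to about 2 mm. A picture is of the moment at which its call begins: read the wrist's pose just before it. get_calibration takes no time and is no camera call; for the wrist camera it gives the pose at the moment of the call.
- r.sign_off(): hands the job in, once; it reports no verdict.
The state is a dict: "time": time; "joint_positions": joint angles; "joint_vel": joint speeds; "tau": joint torques, N m; "ee_pos": TCP position; "tool_rot": TCP orientation; "wrist_force": force on the tool from outside, world axes, zero at the start; "moment": the same for the moment, N m; "grip_width": finger opening in mm.
Only numpy, scipy, OpenCV 4.12 (cv2) and the standard library are available. Lean on these libraries where they do the work, as an engineer would, in place of code of your own. Each camera call takes 0.05 s, during which the arm holds its last target. There are 200 camera calls.

## Working session

There is one attempt and no reset: what is moved stays moved. The work goes in short steps, Python scripts to look and compute and a shell command to move; the robot and the scene stay as the last step left them, time stands still between calls to the robot, and variables do not carry over. Pictures are saved under pics/ and viewed, about 8 in all and at most 12, crops included, and the job is handed in when it is done.

```bash
mkdir -p pics; ls
python3 - <<'E'
from station import r
import cv2,numpy as np
s=r.sense();print(s['time'],s['ee_pos'],s['tool_rot'],s['grip_width'],r.grasp_offset)
for n in("side","top"):
    im=r.read_camera(n);cv2.imwrite(f"pics/{n}0.png",im[:,:,::-1]);c=r.get_calibration(n);print(n,np.round(c["intrinsics"],1).tolist(),np.round(c["R"],4).tolist(),np.round(c["t"],1))
a=cv2.imread("pics/side0.png");b=cv2.imread("pics/top0.png")
cv2.imwrite("pics/both0.png",cv2.resize(np.vstack([a,b]),(0,0),fx=.71,fy=.71))
E
```

```text
pics
0.0 [213.91117337 533.07892439 230.3233217 ] [-0.39629592  0.58640725  0.39578853  0.58517307] 85.68147170223072 18.700000000000003
side [[475.0, 0.0, 285.8], [0.0, 475.0, 210.3], [0.0, 0.0, 1.0]] [[0.937, -0.3489, -0.0182], [-0.2825, -0.726, -0.6269], [0.2056, 0.5925, -0.7789]] [-534.9  177.7 1168.1]
top [[504.8, 0.0, 275.5], [0.0, 504.8, 205.1], [0.0, 0.0, 1.0]] [[-0.0101, -0.9998, 0.0142], [-0.9871, 0.0077, -0.1598], [0.1597, -0.0157, -0.987]] [ -48.9  572.1 1275.7]
```

View pics/top0.png

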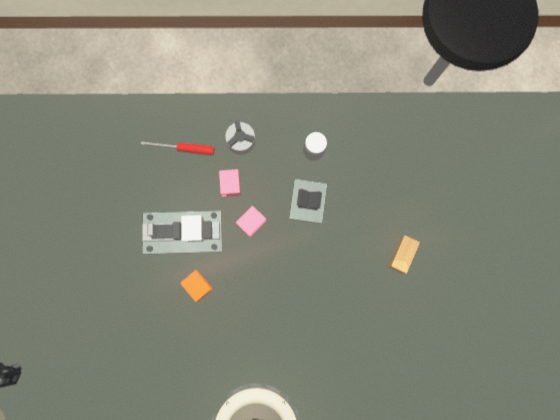

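View pics/side0.png

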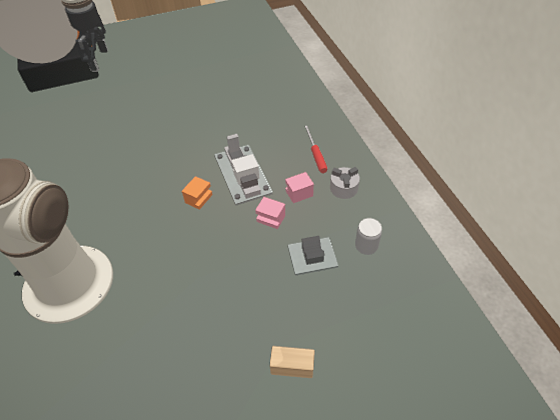

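Candidates: the silver block in the fixture at top (191,228) is the right one. The others are orange (196,286), pink (251,221), pink (230,183) and the wooden offcut (405,254). Next is one close crop of the fixture and V rest.

```bash
cat > h.py <<'E'
import numpy as np,cv2
from scipy.spatial.transform import Rotation as Rot
from station import r
def ray(c,uv,z):
    d=c["R"].T@np.linalg.inv(c["intrinsics"])@np.array([uv[0],uv[1],1.]);o=-c["R"].T@c["t"]
    return o+d*(z-o[2])/d[2]
def proj(c,X):
    p=c["intrinsics"]@(c["R"]@np.array(X)+c["t"]);return p[:2]/p[2]
def Rdes(yaw):  # tool x down, tool z (opening) along yaw direction
    x=np.array([0,0,-1.]);z=np.array([np.cos(yaw),np.sin(yaw),0]);return np.c_[x,np.cross(z,x),z]
def delta(p,R,s=None):  # turn (rotvec) and shift in the tool frame to reach TCP p with R
    s=s or r.sense();R0=Rot.from_quat(s['tool_rot']).as_matrix()
    print('turn',np.round(Rot.from_matrix(R0.T@R).as_rotvec(),3),'shift',np.round(R0.T@(np.array(p)-s['ee_pos']),1))
E
python3 - <<'E'
from h import *
im=cv2.imread("pics/top0.png")
a=cv2.resize(im[200:265,130:230],(0,0),fx=5,fy=5,interpolation=cv2.INTER_CUBIC)
b=cv2.resize(im[170:235,280:340],(0,0),fx=5,fy=5,interpolation=cv2.INTER_CUBIC)
cv2.imwrite("pics/crop0.png",np.hstack([a,b]))
c=r.get_calibration("top")
# base plates: light greenish-grey
hsv=cv2.cvtColor(im,cv2.COLOR_BGR2HSV)
for nm,(x0,y0,x1,y1),z in(("fix",(130,200,235,265),10),("v",(280,170,340,235),10)):
    m=((im.min(2)>85)).astype(np.uint8);q=np.zeros_like(m);q[y0:y1,x0:x1]=m[y0:y1,x0:x1]
    pts=cv2.findNonZero(cv2.morphologyEx(q,cv2.MORPH_OPEN,np.ones((3,3))))
    bx=cv2.boxPoints(cv2.minAreaRect(pts))+0
    print(nm,bx.tolist());W=np.array([ray(c,u,z) for u in bx]);print(W.round(1),W.mean(0).round(1))
    e=W[1]-W[0];f=W[2]-W[1];print(np.linalg.norm(e),np.degrees(np.arctan2(e[1],e[0])),np.linalg.norm(f),np.degrees(np.arctan2(f[1],f[0])))
E
```

```text
fix [[130.0, 200.0], [234.0, 200.0], [234.0, 264.0], [130.0, 264.0]]
[[594.4 336.1  10. ]
 [592.3  57.1  10. ]
 [420.9  56.6  10. ]
 [423.4 330.   10. ]] [507.7 195.   10. ]
278.9731565484493 -90.43585078197295 171.39166036669664 -179.82409365839914
v [[280.0, 170.0], [339.0, 170.0], [339.0, 234.0], [280.0, 234.0]]
[[ 674.2  -67.7   10. ]
 [ 673.1 -228.7   10. ]
 [ 497.9 -223.4   10. ]
 [ 499.3  -65.7   10. ]] [ 586.1 -146.4   10. ]
160.9770198111003 -90.38543526226934 175.2659179291197 178.26992175553275
```

View pics/crop0.png

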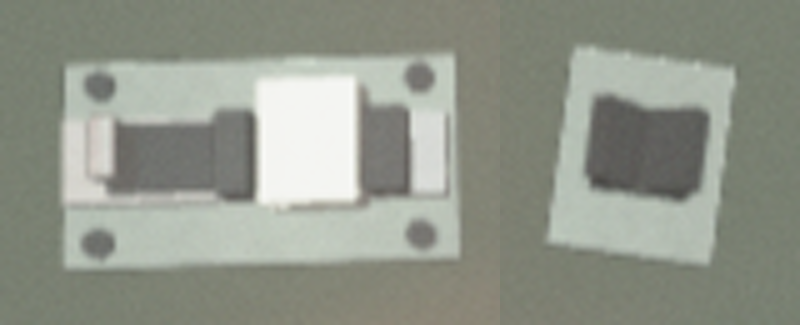

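The crop shows the silver block between the two dark jaws, with its top centre near top px (191.5,228). The handle is at px (150,230), on the +y side, so fixture +y is roughly world +y. The V rest plate centre is near (308.5,201), with its groove running roughly along world x.

Run:
```python
from h import *
c=r.get_calibration("top")
F=np.array([(65,63),(455,53),(460,258),(65,268)])/5+[130,200]-.4
V=np.array([(77,45),(235,67),(210,265),(48,243)])/5+[280,170]-.4
B=np.array([(257,75),(358,75),(360,203),(258,207)])/5+[130,200]-.4
for nm,P,z in(("fix",F,10),("v",V,10),("blk",B,80)):
    W=np.array([ray(c,u,z) for u in P]);print(nm,W.mean(0).round(1),[np.round(np.linalg.norm(W[(i+1)%4]-W[i]),1) for i in range(4)],[np.round(np.degrees(np.arctan2(*(W[(i+1)%4]-W[i])[[1,0]])),1) for i in range(4)])
print('handle',ray(c,np.array([102,150])/5+[129.6,199.6],96).round(1))
R0=Rot.from_quat(r.sense()['tool_rot']).as_matrix();print(R0.round(3));w=r.get_calibration("wrist");print('cam pos in tool',(R0.T@(-w["R"].T@w["t"]-r.sense()['ee_pos'])).round(1),(R0.T@w["R"].T).round(3), w["intrinsics"].round(0).tolist())
```

```text
fix [508.  195.4  10. ] [np.float64(208.4), np.float64(109.9), np.float64(208.4), np.float64(109.5)] [np.float64(-89.0), np.float64(-178.2), np.float64(90.9), np.float64(1.8)]
v [ 589.4 -142.7   10. ] [np.float64(86.6), np.float64(109.4), np.float64(87.6), np.float64(109.8)] [np.float64(-98.5), np.float64(171.4), np.float64(81.7), np.float64(-9.1)]
blk [510.3 160.1  80. ] [np.float64(51.1), np.float64(65.1), np.float64(51.2), np.float64(67.1)] [np.float64(-90.5), np.float64(-178.3), np.float64(91.8), np.float64(1.6)]
handle [504.2 260.1  96. ]
[[-0.001 -0.928  0.373]
 [-0.001  0.373  0.928]
 [-1.     0.    -0.002]]
cam pos in tool [-141.5   79.6   -0.4] [[ 0.001 -0.311  0.951]
 [-0.001 -0.951 -0.311]
 [ 1.    -0.    -0.001]] [[314.0, 0.0, 280.0], [0.0, 314.0, 207.0], [0.0, 0.0, 1.0]]
```

Run:
```python
from h import *
delta([508,175,240],Rdes(np.radians(1.2)))
```

```text
turn [ 1.168e+00 -2.000e-03  1.000e-03] shift [  -9.4 -406.3 -222.8]
```

```bash
python3 -m inch '0.16 0 0 -2 -50 -28 100;0.3 0 0 -4 -100 -56 100;0.45 0 0 -6 -150 -84 100;0.6 0 0 -8 -190 -105 100;0.75 0 0 -9 -230 -126 100;0.9 0 0 -9 -270 -148 100;1.04 0 0 -9 -310 -170 100;1.17 0 0 -9 -350 -192 100' 40
python3 - <<'E'
from h import *
delta([508,175,240],Rdes(np.radians(1.2)))
E
```

```text
time: 0.9
ee_pos: [468.2, 223.1, 240.0]
tool_rot: [-0.005, 0.707, 0.005, 0.707]
wrist_force: [0.6, 1.0, 0.1]
grip_width: 85.4
turn [-0.008 -0.    -0.   ] shift [ -0.  -48.6  39.1]
```

```bash
python3 -m inch '0 0 0 0 -36 29 100;0 0 0 0 -48 39 100;0 0 0 0 -48 39 100'
python3 - <<'E'
from h import *
s=r.sense();c=r.get_calibration("wrist");im=r.read_camera("wrist")
print(s['ee_pos'],s['time'])
np.savez("w1.npz",R=c["R"],t=c["t"],intrinsics=c["intrinsics"])
cv2.imwrite("pics/w1.png",im[:,:,::-1])
E
```

```text
time: 1.2
ee_pos: [508.2, 176.1, 239.7]
tool_rot: [-0.006, 0.707, 0.006, 0.707]
wrist_force: [-0.7, -0.2, 0.3]
grip_width: 85.5
[508.1804214  176.14447575 239.74920791] 1.2
```

View pics/w1.png

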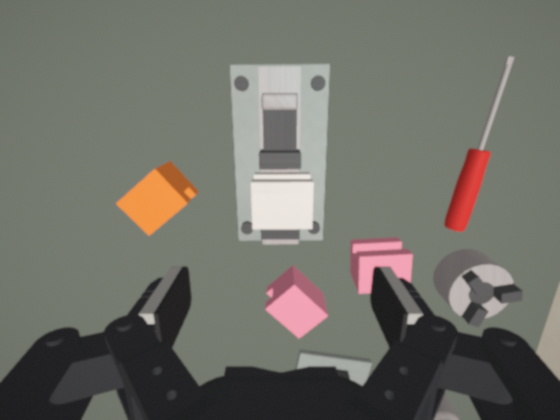

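The view from above shows the block's top face spanning about (251–313,180–231) with the slot edge at row 177. The jaw top is at rows 151–168 and the handle top is about (262–298,93–108). There is a visible gap between jaw and block.

Run:
```python
from h import *
c=dict(np.load("w1.npz"))
for n,P,z in(("plate",[(231,65),(330,65),(323,241),(238,241)],10),("blocktop",[(250.5,181),(313.5,181),(313.5,230.5),(252,231)],80),("jaw front edge",[(259,168),(301,168)],58),("jawback",[(260,152),(300,152)],58),("handle",[(262,93),(298,93),(298,108),(262,108)],96),("vplate far edge",[(301,352),(371,360)],10)):
    W=np.array([ray(c,u,z) for u in P]);print(n,W[:,:2].round(1).tolist(),W.mean(0).round(1))
im=cv2.imread("pics/w1.png")
cv2.imwrite("pics/w1c.png",cv2.resize(im[55:250,220:340],(0,0),fx=3,fy=3,interpolation=cv2.INTER_CUBIC))
```

```text
plate [[452.3, 295.4], [559.6, 297.0], [564.0, 88.9], [454.3, 87.2]] [507.6 192.1  10. ]
blocktop [[478.3, 183.5], [540.3, 184.5], [542.8, 132.0], [479.1, 130.5]] [510.1 157.6  80. ]
jaw front edge [[485.2, 192.3], [529.0, 193.0]] [507.1 192.6  58. ]
jawback [[486.4, 208.9], [527.4, 209.5]] [506.9 209.2  58. ]
handle [[490.8, 264.6], [521.6, 265.1], [522.0, 252.9], [490.7, 252.4]] [506.3 258.7  96. ]
vplate far edge [[541.9, -89.2], [646.1, -102.1]] [594.  -95.7  10. ]
```

View pics/w1c.png

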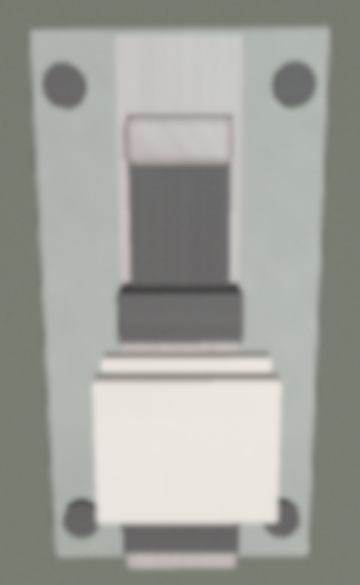

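```bash
python3 -m inch '0 0 0 40 -17.5 0.5 100;0 0 0 90 -17.5 0.5 100;0 0 0 140 -17.5 0.5 100;0 0 0 180 -17.5 0.5 100;0 0 0 205 -17.5 0.5 100;0 0 0 205 -17.5 0.5 100'; python3 -m inch '0 0 0 0 0 0 60;0 0 0 0 0 0 60;0 0 0 0 0 0 60;0 0 0 0 0 0 60;0 0 0 0 0 0 60;0 0 0 0 0 0 60;0 0 0 0 0 0 60;0 0 0 0 0 0 60' 60
```

```text
time: 1.85
ee_pos: [503.3, 161.6, 31.3]
tool_rot: [-0.008, 0.71, 0.007, 0.704]
wrist_force: [-0.0, 0.1, 0.5]
grip_width: 85.6
time: 2.65
ee_pos: [510.1, 161.2, 37.7]
tool_rot: [-0.006, 0.706, 0.007, 0.709]
wrist_force: [-1.2, 4.4, 7.4]
grip_width: 61.6
```

```bash
python3 -m inch '0 0 0 0 0 0 60;0 0 0 0 0 0 60;0 0 0 0 0 0 60'
python3 - <<'E'
from h import *
s=r.sense();print(s['ee_pos'],Rot.from_quat(s['tool_rot']).as_matrix().round(4).tolist(),s['wrist_force'],s['moment'],s['joint_positions'])
E
```

```text
time: 2.95
ee_pos: [510.1, 161.2, 37.7]
tool_rot: [-0.006, 0.706, 0.007, 0.709]
wrist_force: [-1.0, 4.1, 7.1]
grip_width: 61.5
[510.08065606 161.23417509  37.68550131] [[0.0041, -0.0191, 0.9998], [0.0016, 0.9998, 0.0191], [-1.0, 0.0015, 0.0041]] [-0.98349267  4.07806766  7.07256332] [0.58113066 0.23258642 0.08412292] [7.93559275e-02 2.93889076e-01 1.85621697e+00 1.53539765e-03
 9.87255069e-01 5.94186785e-02]
```

```bash
python3 -m inch '0 0 0 -10 0 0 60;0 0 0 -30 0 0 60;0 0 0 -70 0 0 60;0 0 0 -120 0 0 60;0 0 0 -170 0 0 60;0 0 0 -210 0 0 60;0 0 0 -210 0 0 60'
python3 - <<'E'
from h import *
delta([589,-120,250],Rdes(np.radians(-7.8)))
E
```

```text
time: 3.65
ee_pos: [511.7, 160.3, 252.8]
tool_rot: [-0.007, 0.702, 0.007, 0.712]
wrist_force: [0.2, 0.2, -2.2]
grip_width: 61.3
turn [ 0.155  0.013 -0.001] shift [   3.7 -281.8   71.9]
```

```bash
python3 -m inch '0.02 0 0 0 -30 8 60;0.05 0 0 0 -75 20 60;0.08 0 0 0 -120 32 60;0.1 0 0 0 -165 43 60;0.13 0 0 0 -210 54 60;0.15 0 0 0 -255 66 60;0.155 0 0 0 -280 72 60;0.155 0 0 0 -280 72 60'; python3 -m inch '0 0 0 0 0 0 60;0 0 0 0 0 0 60;0 0 0 0 0 0 60'
python3 - <<'E'
from h import *
s=r.sense();c=r.get_calibration("wrist");im=r.read_camera("wrist")
print(s['ee_pos'],s['wrist_force'])
np.savez("w2.npz",R=c["R"],t=c["t"],intrinsics=c["intrinsics"])
cv2.imwrite("pics/w2.png",im[:,:,::-1])
E
```

```text
time: 4.45
ee_pos: [584.8, -122.0, 243.0]
tool_rot: [0.05, 0.706, -0.05, 0.704]
wrist_force: [-0.5, 0.3, -3.6]
grip_width: 61.2
time: 4.75
ee_pos: [585.2, -117.0, 244.9]
tool_rot: [0.048, 0.706, -0.047, 0.705]
wrist_force: [0.1, -0.6, -4.1]
grip_width: 61.2
[ 585.17407269 -117.04887511  244.87695658] [ 0.14152052 -0.63536221 -4.08017034]
```

View pics/w2.png

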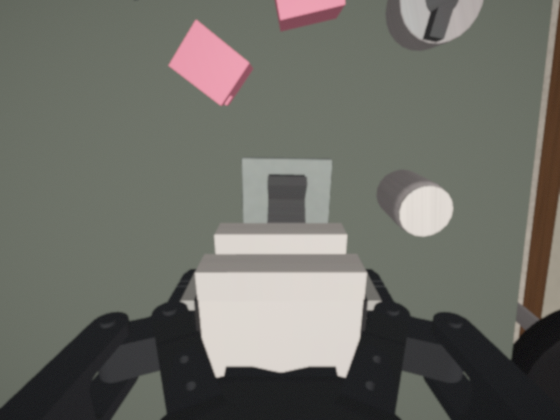

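The view shows the held block (slot edge towards the camera) at rows 225–370. The V plate's far edge runs (242,158)–(332,160), and the V far rim is at about (268,176)–(306,176).

Run:
```python
from h import *
c=dict(np.load("w2.npz"))
im=cv2.imread("pics/w2.png")
print('row profile col 287',[int(x) for x in im[150:226,287].mean(1)])
print('row 168',[int(x) for x in im[168,235:340].mean(1)])
print('row 210',[int(x) for x in im[210,235:340].mean(1)])
for n,P,z in(("plate",[(242,158),(332,160),(243,222),(329,222)],10),("rim",[(268,176),(306,176)],53)):
    W=np.array([ray(c,u,z) for u in P]);print(n,W[:,:2].round(1).tolist())
```

```text
row profile col 287 [111, 110, 111, 111, 111, 111, 110, 111, 125, 147, 160, 164, 165, 165, 165, 165, 164, 164, 164, 163, 163, 162, 159, 147, 116, 81, 74, 79, 82, 83, 83, 83, 84, 83, 81, 80, 77, 77, 75, 75, 75, 75, 75, 74, 74, 75, 74, 75, 76, 79, 82, 83, 84, 83, 83, 82, 83, 83, 81, 83, 82, 82, 82, 83, 83, 81, 80, 80, 82, 81, 82, 86, 100, 117, 128, 130]
row 168 [111, 111, 111, 112, 112, 113, 125, 144, 160, 164, 165, 165, 165, 165, 165, 165, 165, 165, 165, 166, 166, 165, 166, 166, 165, 165, 165, 164, 164, 164, 164, 164, 164, 164, 164, 164, 164, 163, 164, 165, 165, 165, 165, 165, 165, 165, 165, 164, 164, 163, 163, 163, 164, 163, 164, 164, 164, 164, 164, 165, 165, 165, 165, 166, 165, 165, 164, 165, 164, 165, 165, 165, 165, 166, 165, 165, 165, 165, 166, 166, 166, 166, 166, 166, 165, 165, 165, 166, 166, 165, 165, 165, 166, 166, 165, 162, 149, 127, 113, 111, 111, 111, 111, 111, 110]
row 210 [111, 111, 112, 112, 110, 111, 114, 127, 146, 159, 163, 163, 162, 162, 161, 161, 160, 160, 160, 161, 161, 161, 161, 160, 161, 161, 160, 161, 160, 160, 160, 153, 136, 106, 85, 82, 82, 82, 82, 81, 83, 83, 82, 82, 82, 82, 81, 83, 82, 81, 81, 82, 82, 82, 82, 81, 83, 82, 83, 83, 81, 82, 82, 82, 81, 81, 82, 82, 85, 104, 132, 154, 161, 162, 161, 162, 161, 161, 161, 160, 160, 160, 160, 160, 160, 159, 159, 160, 161, 161, 163, 162, 159, 148, 126, 113, 111, 112, 111, 111, 112, 111, 111, 112, 112]
plate [[541.6, -92.6], [648.5, -109.5], [528.7, -173.7], [638.0, -188.6]]
rim [[572.3, -109.4], [613.1, -115.0]]
```

Run:
```python
from h import *
c=dict(np.load("w2.npz"))
for u,z in(((287,199.5),30),((287,186.5),53),((287,175),53),((287,158.7),10)):
    p=ray(c,u,z);print(p.round(1), 'to groove-line y at x=589:',round(p[1]+np.tan(np.radians(8.8))*(p[0]-589),1))
for a,b,row,z in((241.5,331.5,168,10),(242.5,329,210,10),(268,304.5,210,53),(268,304.5,210,42)):
    p=(ray(c,(a,row),z)+ray(c,(b,row),z))/2;print(p.round(1), 'x at groove', (p[0]+(p[1]+143)*-np.sin(np.radians(8.8))).round(1))
delta([589,-143,160],Rdes(np.radians(-8.8)))
```

```text
[ 588.9 -145.4   30. ] to groove-line y at x=589: -145.5
[ 591.2 -123.8   53. ] to groove-line y at x=589: -123.5
[ 592.9 -111.1   53. ] to groove-line y at x=589: -110.5
[ 595.  -100.7   10. ] to groove-line y at x=589: -99.8
[ 593.  -111.8   10. ] x at groove 588.2
[ 585.1 -165.    10. ] x at groove 588.5
[ 586.9 -150.6   53. ] x at groove 588.1
[ 586.6 -154.3   42. ] x at groove 588.3
turn [ 0.019 -0.    -0.   ] shift [ 85.1 -25.1   7.2]
```

```bash
cat >> h.py <<'E'
V=np.array([588.4,-144.7,65.4]);VY=np.radians(-8.8)
def tilt(yaw,a): # tool pointing down then turned by a about its z (=block x)
    return Rdes(yaw)@Rot.from_rotvec([0,0,a]).as_matrix()
def tcp(C,R,o): return np.array(C)-R@np.array(o)
E
python3 - <<'E'
from h import *
R=tilt(VY,np.pi/4);print(R.round(2))
delta(tcp(V+[0,0,60],R,[-17.3,-2.7,0]),R)
E
```

```text
[[ 0.11  0.11  0.99]
 [ 0.7   0.7  -0.15]
 [-0.71  0.71  0.  ]]
turn [ 0.018 -0.008  0.785] shift [130.  -12.8   7.1]
```

```bash
python3 -m inch '0.003 0 0.13 20 -3 1 60;0.006 0 0.26 40 -6 3 60;0.009 -0.004 0.39 60 -9 5 60;0.012 -0.006 0.53 80 -11 6 60;0.015 -0.008 0.66 100 -12.8 7 60;0.018 -0.008 0.785 120 -12.8 7 60;0.018 -0.008 0.785 130 -12.8 7 60;0.018 -0.008 0.785 130 -12.8 7 60'; python3 -m inch '0 0 0 0 0 0 60;0 0 0 0 0 0 60;0 0 0 0 0 0 60';python3 - <<'E'
from h import *
R=tilt(VY,np.pi/4);s=r.sense();print(s['joint_positions'].round(2))
delta(tcp(V+[0,0,3],R,[-17.3,-2.7,0]),R)
E
```

```text
time: 5.6
ee_pos: [589.9, -131.2, 113.4]
tool_rot: [0.32, 0.632, 0.219, 0.671]
wrist_force: [0.3, 1.1, -3.3]
grip_width: 61.3
time: 5.9
ee_pos: [591.8, -131.8, 117.4]
tool_rot: [0.318, 0.63, 0.219, 0.674]
wrist_force: [0.2, 0.2, -3.5]
grip_width: 61.6
[-0.74  0.58  1.49  0.63  1.58 -0.75]
turn [0.003 0.003 0.003] shift [ 42.7 -41.2  -1.6]
```

```bash
python3 -m inch '0.003 0.003 0.003 15 -14 -1 60;0.003 0.003 0.003 28 -27 -1.6 60;0.003 0.003 0.003 38 -36.5 -1.6 60;0.003 0.003 0.003 42.7 -41.2 -1.6 60;0.003 0.003 0.003 42.7 -41.2 -1.6 60;0.003 0.003 0.003 42.7 -41.2 -1.6 60;0.003 0.003 0.003 42.7 -41.2 -1.6 60';python3 - <<'E'
from h import *
R=tilt(VY,np.pi/4);s=r.sense();print(s['moment'].round(2))
c=r.get_calibration("wrist");np.savez("w3.npz",R=c["R"],t=c["t"],intrinsics=c["intrinsics"])
a=r.read_camera("wrist")[:,:,::-1];b=r.read_camera("side")[:,:,::-1]
cv2.imwrite("pics/w3.png",np.hstack([cv2.resize(a[60:400,100:460],(480,453)),cv2.resize(b[215:295,270:320],(283,453),interpolation=cv2.INTER_CUBIC)]))
cv2.imwrite("pics/w3full.png",a)
delta(tcp(V,R,[-17.3,-2.7,0]),R)
E
```

```text
time: 6.6
ee_pos: [589.6, -130.9, 56.1]
tool_rot: [0.322, 0.631, 0.219, 0.671]
wrist_force: [1.4, -0.8, -4.3]
grip_width: 61.6
[-0.71  0.13 -0.03]
turn [-0.003 -0.001 -0.002] shift [ 0.9 -0.6  1. ]
```

View pics/w3.png

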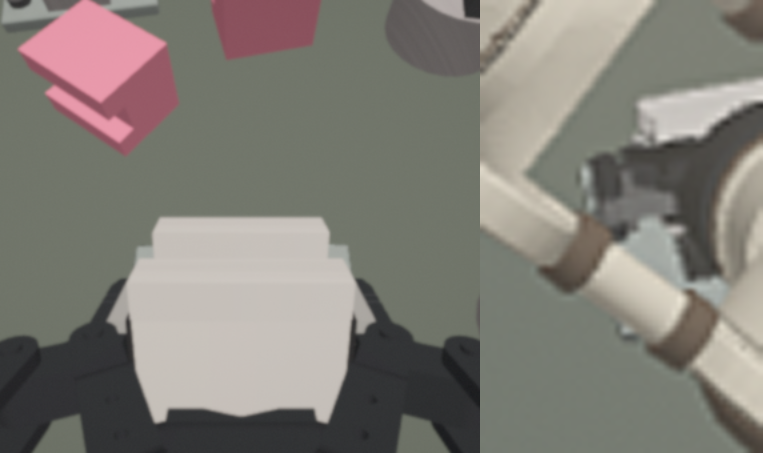

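The block hides the V. The plate shows evenly on both sides of the block (x 137 and 348 in the crop), so it is centred along the groove. I'll lower until it touches.

```bash
for i in 1; do python3 -m inch '0 0 0 1.4 -1.4 0.5 60;0 0 0 1.4 -1.4 0.5 60;0 0 0 1.4 -1.4 0.5 60'; python3 -m inch '0 0 0 1.4 -1.4 0 60;0 0 0 1.4 -1.4 0 60;0 0 0 1.4 -1.4 0 60';python3 -m inch '0 0 0 1.4 -1.4 0 60;0 0 0 1.4 -1.4 0 60;0 0 0 1.4 -1.4 0 60'; done
```

```text
time: 7.0
ee_pos: [590.3, -130.3, 55.1]
tool_rot: [0.322, 0.631, 0.221, 0.671]
wrist_force: [-1.2, 2.9, 6.0]
grip_width: 61.6
time: 7.3
ee_pos: [590.3, -130.3, 55.1]
tool_rot: [0.322, 0.63, 0.222, 0.671]
wrist_force: [-5.5, 3.1, 15.8]
grip_width: 61.0
time: 7.6
ee_pos: [590.3, -130.3, 55.1]
tool_rot: [0.322, 0.63, 0.223, 0.67]
wrist_force: [-10.1, 3.8, 25.4]
grip_width: 61.0
```

```bash
python3 -m inch '0 0 0 -2.5 2.5 -0.5 60;0 0 0 -2.5 2.5 -0.5 60;0 0 0 -2.5 2.5 -0.5 70;0 0 0 -2.5 2.5 -0.5 85;0 0 0 -2.5 2.5 -0.5 100;0 0 0 -2.5 2.5 -0.5 100;0 0 0 -2.5 2.5 -0.5 100'; python3 -m inch '0 0 0 -15 0 0 100;0 0 0 -40 0 0 100;0 0 0 -80 0 0 100;0 0 0 -120 0 0 100;0 0 0 -150 0 0 100;0 0 0 -150 0 0 100;0 0 0 -150 0 0 100'
python3 - <<'E'
from h import *
c=r.get_calibration("wrist");np.savez("w4.npz",R=c["R"],t=c["t"],intrinsics=c["intrinsics"])
a=r.read_camera("wrist")[:,:,::-1];cv2.imwrite("pics/w4.png",a)
R=tilt(VY,-np.pi/4);delta(tcp(V+[0,60,150],R,[-17.3,0,0]),R)
E
```

```text
time: 8.3
ee_pos: [589.2, -130.9, 53.2]
tool_rot: [0.322, 0.631, 0.219, 0.671]
wrist_force: [0.1, 0.3, -0.8]
grip_width: 85.2
time: 9.0
ee_pos: [573.3, -236.7, 159.7]
tool_rot: [0.322, 0.631, 0.219, 0.671]
wrist_force: [-0.3, 0.0, -1.0]
grip_width: 85.1
turn [-0.002 -0.006 -1.574] shift [ 67.3 129.5  -8.2]
```

View pics/w4.png

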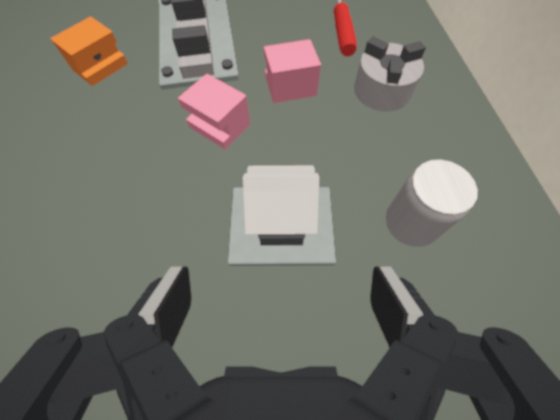

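The block lies squarely in the V rest at (281,200), released, and the bystanders are untouched. Now I'll swing over to the other side for the second grasp.

Run:
```python
from h import *
c=r.get_calibration("top")
print('pinks',ray(c,(251,221),50).round(0),ray(c,(230,183),50).round(0))
R=tilt(VY,0);delta([590,-120,240],R)
R=tilt(VY,-np.pi/4);delta(tcp(V,R,[-117.3,0,0]),R)
```

```text
pinks [530.  10.  50.] [631.  65.  50.]
turn [-0.004 -0.004 -0.789] shift [ 25.4 139.9  -1.3]
turn [-0.002 -0.006 -1.574] shift [ 130.6 -118.6    2.3]
```

```bash
python3 -m inch '0 0 -0.14 -5 30 0 100;0 0 -0.28 0 60 0 100;0 0 -0.42 5 90 0 100;0 0 -0.56 15 115 0 100;0 0 -0.7 25 135 0 100;0 0 -0.84 40 140 0 100;0 0 -0.98 60 135 0 100;0 -0.003 -1.12 80 125 1 100'
python3 - <<'E'
from h import *
R=tilt(VY,-np.pi/4);delta(tcp(V,R,[82.7,0,0]),R);print(r.sense()['joint_positions'].round(2))
E
```

```text
time: 9.85
ee_pos: [597.0, -90.7, 191.7]
tool_rot: [-0.065, 0.704, -0.172, 0.687]
wrist_force: [-0.1, 0.1, -0.6]
grip_width: 85.2
turn [ 0.     0.002 -0.448] shift [62.8 26.  -0.4]
[-0.18  0.3   1.55 -0.35  1.3   0.07]
```

```bash
python3 -m inch '0 0 -0.14 20 8 0 100;0 0 -0.28 40 18 0 100;0 0 -0.42 55 24 0 100;0 0.002 -0.448 62 26 0 100;0 0.002 -0.448 62 26 0 100;0 0.002 -0.448 62 26 0 100;0 0.002 -0.448 62 26 0 100'
python3 - <<'E'
from h import *
c=r.get_calibration("wrist");np.savez("w5.npz",R=c["R"],t=c["t"],intrinsics=c["intrinsics"])
s=r.sense();a=r.read_camera("wrist")[:,:,::-1];cv2.imwrite("pics/w5.png",a)
R=tilt(VY,-np.pi/4);delta(tcp(V,R,[-17.3,0,0]),R,s);print(s['joint_positions'].round(2))
b=r.read_camera("wrist")
E
```

```text
time: 10.55
ee_pos: [598.5, -89.6, 126.8]
tool_rot: [-0.216, 0.673, -0.319, 0.631]
wrist_force: [-0.2, 0.2, 0.7]
grip_width: 85.1
turn [-0.004 -0.003 -0.007] shift [100.4   3.1  -1.4]
[ 0.    0.53  1.52 -0.79  1.33  0.46]
```

View pics/w5.png

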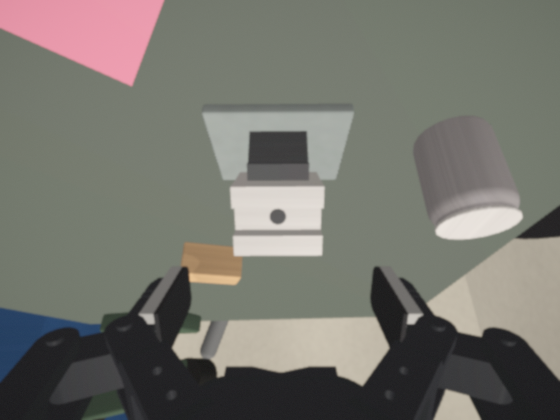

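The view is straight onto the slotted face (slot rows 209–235). The block is centred near column 278 and the fingers near 280.

```bash
python3 -m inch '0 0 -0.007 40 3 -1 100;0 0 -0.007 70 3 -1 100;0 0 -0.007 90 3 -1 100;0 0 -0.007 100 3 -1 100;0 0 -0.007 100 3 -1 100;0 0 -0.007 100 3 -1 100'; python3 -m inch '0 0 0 0 0 0 60;0 0 0 0 0 0 60;0 0 0 0 0 0 60;0 0 0 0 0 0 60;0 0 0 0 0 0 60;0 0 0 0 0 0 60;0 0 0 0 0 0 60' 60
python3 - <<'E'
from h import *
s=r.sense();R0=Rot.from_quat(s['tool_rot']).as_matrix();print((R0.T@(V-s['ee_pos'])).round(1),(R0.T@s['wrist_force']).round(1),s['moment'].round(2),(Rot.from_matrix(R0.T@tilt(VY,-np.pi/4)).as_rotvec()).round(4))
E
```

```text
time: 11.25
ee_pos: [586.5, -155.7, 52.5]
tool_rot: [-0.219, 0.673, -0.321, 0.63]
wrist_force: [-0.1, 0.4, 0.9]
grip_width: 85.3
time: 11.95
ee_pos: [586.5, -155.0, 52.6]
tool_rot: [-0.22, 0.672, -0.321, 0.63]
wrist_force: [-0.5, 5.2, 6.3]
grip_width: 61.0
[-16.4  -1.7   0.2] [-8.  -0.9 -1.3] [ 0.18  0.16 -0.15] [-0.0012 -0.0022  0.0018]
```

```bash
python3 -m inch '0 0 0 -5 -5 0 60;0 0 0 -20 -20 0 60;0 0 0 -45 -45 0 60;0 0 0.14 -75 -75 0 60;0 0 0.28 -105 -105 0 60;0 0 0.42 -125 -125 0 60;0 0 0.56 -135 -135 0 60;0 0 0.7 -135 -135 0 60'
python3 - <<'E'
from h import *
R=Rdes(np.radians(1.1));delta([508,185,250],R);s=r.sense();print(s['joint_positions'].round(2))
E
```

```text
time: 12.75
ee_pos: [587.7, -155.8, 246.8]
tool_rot: [0.025, 0.705, -0.084, 0.704]
wrist_force: [-0.7, -0.3, -3.9]
grip_width: 61.0
turn [-0.175 -0.002  0.083] shift [ -30.8  322.9 -131.5]
[-0.42  0.22  1.49 -0.08  1.4  -0.25]
```

```bash
python3 -m inch '-0.03 0 0.083 -5 45 -19 60;-0.07 0 0.083 -10 90 -38 60;-0.11 0 0.083 -15 135 -58 60;-0.14 0 0.083 -20 180 -78 60;-0.175 0 0.083 -25 225 -98 60;-0.175 0 0.083 -30 265 -118 60;-0.175 0 0.083 -30 278 -131 60;-0.175 0 0.083 -30 278 -131 60';python3 -m inch '0 0 0 0 0 0 60;0 0 0 0 0 0 60;0 0 0 0 0 0 60'
python3 - <<'E'
from h import *
c=r.get_calibration("wrist");np.savez("w6.npz",R=c["R"],t=c["t"],intrinsics=c["intrinsics"])
s=r.sense();a=r.read_camera("wrist")[:,:,::-1];cv2.imwrite("pics/w6f.png",a);print(s['ee_pos'],s['tool_rot'])
cv2.imwrite("pics/w6.png",cv2.resize(a[20:320,180:380],(0,0),fx=2,fy=2,interpolation=cv2.INTER_CUBIC)[:600])
E
```

```text
time: 13.55
ee_pos: [498.5, 142.9, 247.5]
tool_rot: [-0.009, 0.712, 0.007, 0.703]
wrist_force: [0.3, 0.2, -4.1]
grip_width: 61.4
time: 13.85
ee_pos: [500.9, 139.9, 248.1]
tool_rot: [-0.007, 0.711, 0.005, 0.703]
wrist_force: [-0.7, -0.2, -3.4]
grip_width: 61.3
[500.86356476 139.87322773 248.10831425] [-0.00675608  0.71086818  0.00459416  0.70327781]
```

View pics/w6.png

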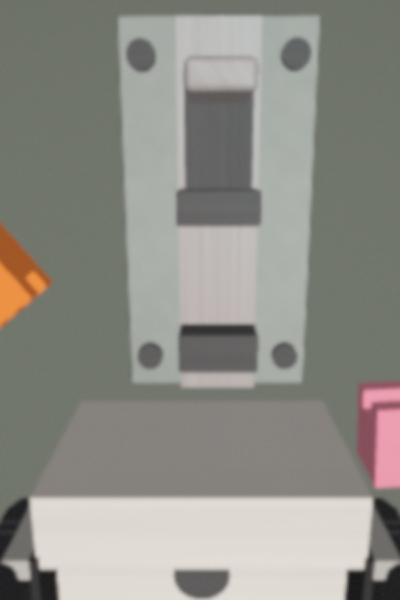

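The bare fixture is clear here. In the crop (×2, offset (180,20)) the sliding jaw top is at rows 190–225, the fixed jaw face at rows 325–335 and its top at rows 335–370. The slot with the dot is facing up on the held block.

Run:
```python
from h import *
c=dict(np.load("w6.npz"));im=cv2.imread("pics/w6f.png").mean(2)
def edges(v,o,t=10):
    g=np.gradient(cv2.GaussianBlur(v.reshape(1,-1).astype(np.float32),(5,1),0)[0]);return [(i+o,round(float(g[i]),1)) for i in range(1,len(g)-1) if abs(g[i])>t/3 and abs(g[i])>=abs(g[i-1]) and abs(g[i])>abs(g[i+1])]
print('col 289',edges(im[20:222,289],20))
for row in(35,70,120,125,150,170,195,200):print(row,edges(im[row,230:350],230))
P=lambda u,z:ray(c,u,z)[:2].round(1)
print('slide front',P((267,132.5),58),P((311,132.5),58),'back',P((289,114.5),58))
print('fixed face top',P((269,187),58),P((309,187),58),'face bottom',P((289,182.5),30))
print('handle',P((272.5,48.5),96),P((308.5,48.5),96),P((272.5,65),96),P((308.5,65),96))
```

```text
col 289 [(27, 21.0), (47, -6.9), (50, 5.8), (65, -18.5), (116, 3.7), (133, 20.4), (182, -34.3), (187, 12.1), (206, 20.0), (213, -16.5)]
35 [(239, 15.3), (267, 5.7), (310, -5.8), (339, -14.9)]
70 [(240, 14.2), (267, 4.8), (272, -24.6), (306, 23.0), (310, -4.0), (337, -15.5)]
120 [(242, 14.5), (268, -18.4), (310, 18.6), (335, -14.8)]
125 [(242, 14.3), (268, -18.3), (310, 18.3), (335, -15.0)]
150 [(243, 14.5), (269, 3.5), (308, -3.8), (333, -15.7)]
170 [(244, 13.8), (269, 3.6), (332, -15.2)]
195 [(245, 13.0), (249, -18.4), (261, 19.1), (269, -18.3), (308, 17.4), (316, -20.0), (327, 18.7), (332, -15.0)]
200 [(245, 11.8), (249, -15.9), (260, 17.2), (269, -18.7), (308, 19.7), (316, -17.9), (327, 16.3), (332, -12.7)]
slide front [484. 191.] [529.4 191.7] back [506.3 209.2]
fixed face top [486.3 133. ] [529.9 133.8] face bottom [508.6 131.6]
handle [490.5 263.6] [520.9 264. ] [490.6 250.8] [521.4 251.3]
```

```bash
cat >> h.py <<'E'
FY=np.radians(1.1);S=np.array([507.7,160.5,55.]);O2=[-16.7,-1.4,0]
E
python3 - <<'E'
from h import *
R=Rdes(FY);delta(tcp(S+[0,0,45],R,O2),R)
E
```

```text
turn [-0.003 -0.011  0.003] shift [164.7  22.2   8.9]
```

```bash
python3 -m inch '-0.003 -0.011 0.003 20 22 9 60;-0.003 -0.011 0.003 60 22 9 60;-0.003 -0.011 0.003 105 22 9 60;-0.003 -0.011 0.003 145 22 9 60;-0.003 -0.011 0.003 164.5 22 9 60;-0.003 -0.011 0.003 164.5 22 9 60;-0.003 -0.011 0.003 164.5 22 9 60;-0.003 -0.011 0.003 164.5 22 9 60'; python3 -m inch '0 0 0 0 0 0 60;0 0 0 0 0 0 60'
python3 - <<'E'
from h import *
R=Rdes(FY);delta(tcp(S+[0,0,4],R,O2),R)
E
```

```text
time: 14.7
ee_pos: [509.3, 162.7, 85.9]
tool_rot: [-0.007, 0.705, 0.007, 0.709]
wrist_force: [0.1, -0.5, -3.9]
grip_width: 61.0
time: 14.9
ee_pos: [508.3, 162.9, 85.0]
tool_rot: [-0.007, 0.706, 0.008, 0.708]
wrist_force: [0.4, 0.7, -3.6]
grip_width: 60.8
turn [ 0.002  0.003 -0.001] shift [42.7 -1.  -0.8]
```

```bash
python3 -m inch '0.002 0.003 0 12 -1 -1 60;0.002 0.003 0 25 -1 -1 60;0.002 0.003 0 36 -1 -1 60;0.002 0.003 0 42 -1 -1 60;0.002 0.003 0 42 -1 -1 60;0.002 0.003 0 42 -1 -1 60;0.002 0.003 0 42 -1 -1 60'
python3 - <<'E'
from h import *
s=r.sense();R=Rdes(FY);delta(tcp(S,R,O2),R);print(s['wrist_force'],s['moment'])
E
python3 -m inch '0 0 0 1 0 0 60;0 0 0 2 0 0 60;0 0 0 2 0 0 60;0 0 0 2 0 0 60'; python3 -m inch '0 0 0 1 0 0 60;0 0 0 2 0 0 60;0 0 0 2 0 0 60;0 0 0 2 0 0 60'
```

```text
time: 15.6
ee_pos: [507.0, 161.9, 42.2]
tool_rot: [-0.007, 0.708, 0.007, 0.707]
wrist_force: [-0.0, -0.3, -3.3]
grip_width: 60.6
turn [-0.    -0.001 -0.001] shift [ 3.9 -0.   0.7]
[-0.01484243 -0.28986764 -3.27299325] [ 0.00731083  0.00311414 -0.00986182]
time: 16.0
ee_pos: [506.4, 161.8, 39.7]
tool_rot: [-0.007, 0.708, 0.007, 0.706]
wrist_force: [0.5, -0.7, -3.9]
grip_width: 61.1
time: 16.4
ee_pos: [506.5, 161.9, 38.3]
tool_rot: [-0.007, 0.708, 0.007, 0.706]
wrist_force: [-3.4, -0.3, 6.1]
grip_width: 60.8
```

```bash
python3 -m inch '0 0 0 -3 0 0.5 60;0 0 0 -3 0 1.3 60;0 0 0 -3 0 1.3 60;0 0 0 0 0 1.3 60;0 0 0 2 0 1.3 60;0 0 0 2 0 1.3 60;0 0 0 2 0 1.3 60'
python3 - <<'E'
from h import *
s=r.sense();R=Rdes(FY);delta(tcp(S,R,O2),R);print(s['wrist_force'],s['moment'],s['ee_pos'])
E
```

```text
time: 17.1
ee_pos: [508.0, 161.9, 38.3]
tool_rot: [-0.007, 0.708, 0.007, 0.706]
wrist_force: [-10.2, -1.6, 20.7]
grip_width: 61.0
turn [-0.    -0.003 -0.   ] shift [-0.  -0.  -0.3]
[-10.16862077  -1.61938196  20.67425961] [-0.41241451  1.80896375 -0.09671935] [508.01318344 161.9132701   38.28224894]
```

```bash
python3 -m inch '0 0 0 -3.5 0 0 61;0 0 0 -3.5 0 0 61;0 0 0 -3.5 0 0 70;0 0 0 -3.5 0 0 85;0 0 0 -3.5 0 0 100;0 0 0 -3.5 0 0 100;0 0 0 -3.5 0 0 100;0 0 0 -3.5 0 0 100'; python3 -m inch '0 0 0 -30 0 0 100;0 0 0 -70 0 0 100;0 0 0 -110 0 0 100;0 0 0 -150 0 0 100;0 0 0 -190 0 0 100;0 0 0 -205 12 0 100;0 0 0 -205 12 0 100;0 0 0 -205 12 0 100'
python3 - <<'E'
from h import *
c=r.get_calibration("wrist");np.savez("w7.npz",R=c["R"],t=c["t"],intrinsics=c["intrinsics"])
s=r.sense();a=r.read_camera("wrist")[:,:,::-1];cv2.imwrite("pics/w7f.png",a);print(s['ee_pos'],s['tool_rot'])
cv2.imwrite("pics/w7.png",cv2.resize(a[45:255,210:350],(0,0),fx=2.8,fy=2.8,interpolation=cv2.INTER_CUBIC))
E
```

```text
time: 17.9
ee_pos: [507.8, 161.8, 39.2]
tool_rot: [-0.007, 0.708, 0.007, 0.706]
wrist_force: [-0.1, -0.3, 0.1]
grip_width: 85.3
time: 18.7
ee_pos: [507.1, 174.0, 242.3]
tool_rot: [-0.007, 0.709, 0.007, 0.705]
wrist_force: [-0.4, -1.1, -0.3]
grip_width: 85.6
[507.12965589 173.98506181 242.34361368] [-0.00698368  0.70883215  0.00696795  0.7053082 ]
```

View pics/w7.png

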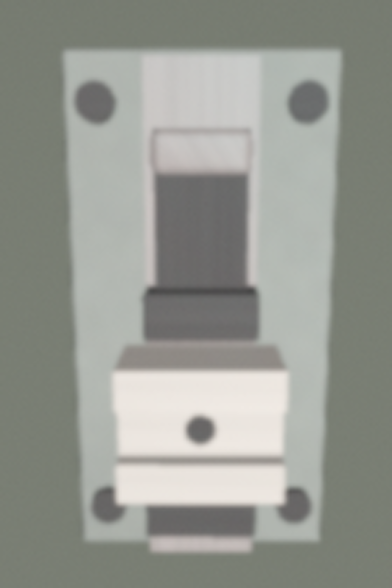

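The block sits in the fixture slot up and square: its centre is at column 200.5 and the jaws at about 201.5, which is under 0.5 mm. Now I'll close the fingers and go behind the handle.

```bash
python3 -m inch '0 0 0 10 40 -0.5 0;0 0 0 30 80 -1 0;0 0 0 60 115 -1 0;0 0 0 100 116 -1 0;0 0 0 140 116 -1 0;0 0 0 165 116 -1 0;0 0 0 168 116 -1 0;0 0 0 168 116 -1 0' 60; python3 -m inch '0 0 0 0 0 0 0;0 0 0 0 0 0 0;0 0 0 0 0 0 0'
python3 - <<'E'
from h import *
print(r.sense()['ee_pos']); delta([505.9,290,72],Rdes(FY))
E
```

```text
time: 19.55
ee_pos: [503.0, 289.2, 74.4]
tool_rot: [-0.007, 0.709, 0.006, 0.705]
wrist_force: [0.5, 0.3, 0.2]
grip_width: -0.1
time: 19.85
ee_pos: [505.4, 290.1, 77.7]
tool_rot: [-0.006, 0.707, 0.007, 0.707]
wrist_force: [-0.4, 0.3, 0.3]
grip_width: -0.2
[505.35630362 290.05243663  77.72158267]
turn [-0.     0.    -0.001] shift [ 5.7 -0.1  0.5]
```

Push towards −y, reading the force at each step.

```bash
python3 -m inch '0 0 0 5.5 -4 0.5 0;0 0 0 5.5 -8 0.5 0;0 0 0 5.5 -11 0.5 0;0 0 0 5.5 -13 0.5 0;0 0 0 5.5 -13 0.5 0'; python3 -m inch '0 0 0 0 -2 0 0;0 0 0 0 -4 0 0;0 0 0 0 -4 0 0;0 0 0 0 -4 0 0';python3 -m inch '0 0 0 0 -2 0 0;0 0 0 0 -3 0 0;0 0 0 0 -3 0 0;0 0 0 0 -3 0 0'
```

```text
time: 20.35
ee_pos: [505.1, 276.5, 70.7]
tool_rot: [-0.006, 0.708, 0.007, 0.706]
wrist_force: [0.3, 0.6, -0.9]
grip_width: 0.2
time: 20.75
ee_pos: [505.1, 273.0, 70.7]
tool_rot: [-0.006, 0.708, 0.007, 0.706]
wrist_force: [-0.2, 4.3, 0.2]
grip_width: -0.2
time: 21.15
ee_pos: [505.2, 270.0, 70.7]
tool_rot: [-0.006, 0.708, 0.007, 0.706]
wrist_force: [0.3, 4.4, -0.6]
grip_width: -0.2
```

```bash
python3 -m inch '0 0 0 0 -1.5 0 0;0 0 0 0 -3 0 0;0 0 0 0 -3 0 0;0 0 0 0 -3 0 0'; python3 -m inch '0 0 0 0 -1 0 0;0 0 0 0 -2 0 0;0 0 0 0 -2 0 0;0 0 0 0 -2 0 0';python3 -m inch '0 0 0 0 -1 0 0;0 0 0 0 -1 0 0;0 0 0 0 -1 0 0'
```

```text
time: 21.55
ee_pos: [505.2, 268.5, 70.8]
tool_rot: [-0.005, 0.708, 0.008, 0.706]
wrist_force: [-0.1, 10.2, -2.0]
grip_width: -0.4
time: 21.95
ee_pos: [505.3, 268.5, 70.9]
tool_rot: [-0.004, 0.707, 0.009, 0.707]
wrist_force: [1.5, 19.0, -4.3]
grip_width: -0.0
time: 22.25
ee_pos: [505.3, 268.5, 70.9]
tool_rot: [-0.003, 0.707, 0.01, 0.707]
wrist_force: [2.0, 22.8, -5.7]
grip_width: 0.2
```

```bash
python3 -m inch '0 0 0 0 4 0 0;0 0 0 0 10 0 0;0 0 0 0 20 0 0;0 0 0 -40 20 0 0;0 0 0 -90 0 0 0;0 0 0 -140 -45 0 0;0 0 0 -175 -90 0 0;0 0 0 -180 -122 0 0'; python3 -m inch '0 0 0 0 -8 0 0;0 0 0 0 -8 0 0;0 0 0 0 -8 0 0'
python3 - <<'E'
from h import *
c=r.get_calibration("wrist");np.savez("w8.npz",R=c["R"],t=c["t"],intrinsics=c["intrinsics"])
s=r.sense();a=r.read_camera("wrist")[:,:,::-1];cv2.imwrite("pics/w8f.png",a);print(s['ee_pos'],s['tool_rot'])
cv2.imwrite("pics/w8.png",cv2.resize(a[20:300,210:350],(0,0),fx=2.1,fy=2.1,interpolation=cv2.INTER_CUBIC))
E
```

```text
time: 23.05
ee_pos: [508.9, 148.1, 251.1]
tool_rot: [-0.007, 0.706, 0.007, 0.708]
wrist_force: [0.4, -0.3, 0.5]
grip_width: -0.4
time: 23.35
ee_pos: [507.4, 141.4, 246.4]
tool_rot: [-0.006, 0.709, 0.007, 0.705]
wrist_force: [-0.0, -0.2, 0.0]
grip_width: 0.1
[507.43168388 141.4123487  246.40090143] [-0.00648471  0.7087505   0.00692329  0.70539545]
```

View pics/w8.png

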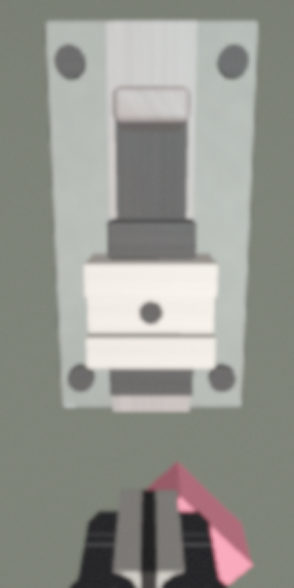

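The block is still slot up and square with the jaw against its +y face. The fixed jaw top shows at crop rows 370–395. Now to check the numbers.

Run:
```python
from h import *
def edges(v,o,t=10):
    g=np.gradient(cv2.GaussianBlur(v.reshape(1,-1).astype(np.float32),(5,1),0)[0]);return [(i+o,round(float(g[i]),1)) for i in range(1,len(g)-1) if abs(g[i])>2.5 and abs(g[i])>=abs(g[i-1]) and abs(g[i])>abs(g[i+1])]
im=cv2.imread("pics/w8f.png").mean(2);c=dict(np.load("w8.npz"))
print(edges(im[20:225,268],20));print(edges(im[20:225,295],20))
for row in (130,150,160,190,202): print(row,edges(im[row,225:340],225))
for nm,f,u,z in(("blk+",c,(281,145.5),80),("blk-",c,(281,195.5),80),("jawback",c,(281,125),58),("handle mid",c,(281,70),96),("handle outer",c,(281,62),96),("fixback",c,(281,208.5),58),):
    print(nm,ray(f,u,z).round(1))
c6=dict(np.load("w6.npz"));print('w6: handle outer',ray(c6,(289,48.5),96)[:2].round(1),'jawback',ray(c6,(289,115.5),58)[:2].round(1),'fixback',ray(c6,(289,206),58)[:2].round(1))
```

```text
[(29, 20.1), (60, -6.5), (63, 5.9), (77, -19.4), (123, -5.7), (126, 6.2), (145, 29.4), (177, -15.3), (181, 16.0), (195, -31.4), (208, 22.9), (216, -18.8)]
[(29, 20.8), (60, -6.9), (63, 5.5), (77, -21.3), (123, -5.2), (126, 6.5), (145, 28.0), (178, -14.7), (181, 15.6), (195, -31.2), (208, 22.6), (216, -18.6)]
130 [(236, 15.7), (261, -19.3), (303, 19.1), (328, -16.0)]
150 [(237, 15.8), (249, 12.1), (313, -12.8), (327, -16.0)]
160 [(237, 15.0), (250, 12.3), (313, -13.1), (327, -15.8)]
190 [(238, 13.3), (251, 13.4), (312, -13.0), (326, -15.3)]
202 [(238, 11.9), (242, -16.7), (254, 18.1), (262, -19.5), (301, 20.7), (310, -18.4), (321, 17.6), (325, -13.9)]
blk+ [506.3 183.1  80. ]
blk- [507.2 132.6  80. ]
jawback [505.9 201.   58. ]
handle mid [505.1 249.   96. ]
handle outer [505.  255.2  96. ]
fixback [507.5 111.4  58. ]
w6: handle outer [504.5 263.8] jawback [506.3 208.2] fixback [508.6 111.6]
```

Run:
```python
from station import r
print(r.sense()['wrist_force']);print(r.sign_off())
```

```text
[-0.18196399 -0.3063208  -0.41426044]
the job is handed in; nothing more can be done
None
```

The block is back in the fixture with its slot up, held between both jaws, and the job is handed in at about 23.4 s of the 72 s allowed.

**What I did**
- I took the block out with the tool pointing down, set it in the V rest with the tool tilted +45°, and let go.
- I took it again at −45°, onto the slotted face, and set it on the bed with the slot up. Contact came at the expected height (tool tip 38.3 mm).
- I released it, then pushed the jaw handle with closed fingers until the jaw stopped moving.

**Last checks**
- **Fit:** the block's −y face is at y ≈ 132.6 mm, against the fixed jaw's face at about 133. The jaw moved 7 to 8.5 mm, closing the 58 mm gap to about 50.
- **Centring:** before the push, the block was within 0.5 mm of the jaws' centre along x and looked square. The last picture shows much the same.
- **Robot:** it was clear of everything, with no force on the wrist.
- **Bystanders:** I touched none of them; the ones the pictures covered showed no change.

**Off from plan**
- The push passed 19 N and peaked at about 23 N instead of 15 N, because I took one step more than needed.
- The block started about 2 mm off centre along x. I put it back centred on the fixture, not where it was.

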